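# Two-button drawer release on a tool chest

### The arm

A 6-joint arm with a two-finger parallel gripper is mounted at the origin on the work surface. World frame = base frame: x ahead of the robot, y to its left, z up, the work surface at z = 0. Lengths are in m, angles in rad, forces in N, time in s.
With the tool pointing down it reaches from about 0.3 to 0.775 m from the base axis. Payload 14.6 kg.
Tool frame: the origin (TCP) lies at the very end of the fingers, on their centre line; the grasp point (between the pads) lies 19 mm behind it; z points along the fingers, y is the direction in which the jaws open and shut (so a half turn about z gives the same grasp; the last joint's range is limited). The gripper opens to 94 mm and grips with 3 to 60 N. Pads are 16 mm wide; open, the fingers measure 119 mm over their backs; the gripper's body (75 mm by 177 mm) begins 78 mm behind the grasp point.
Start: joints at [-1.338, 0.3, 1.521, -0, 1.321, -0.067], TCP at [0.162, -0.525, 0.205] pointing down, gripper open.
Joint ranges: [-3.03, 3.03], [-0.79, 2.21], [0.23, 2.52], [-1.04, 4.18], [0, 3.07], [-2.55, 2.55]. Speed limits (rad/s): [2.22, 2.22, 2.57, 3.14, 3.14, 3.14].

### API

Orientations are given as [roll, pitch, yaw] about the fixed x, y, z axes, in that order (R = Rz(yaw) Ry(pitch) Rx(roll)).
In Python, from station import get_obs, vision, hand_in gives the robot as it stands.
- The arm moves only by the tool play_rows, never from a script. Its argument "moves" is a list of rows, each an object with "claw": the opening, from 0 (shut) to 1 (fully open); "linear": the shift along the tool's x, y, z in mm, a list of three; "turn": the turn, a rotation vector about the tool's x, y, z in rad, a list of three. In form: [{"claw": claw, "linear": [tx, ty, tz], "turn": [ax, ay, az]}, ...]. A call has 1 to 8 rows; each row is the pose to reach, as a shift and turn from the pose measured when the call began, along the tool's axes at that moment; what a row does not reach only later rows make up. A row lasts 1/8 s, in which the tool goes at most 62.5 mm and 10.7 degrees, less where a joint would pass 70% of its speed; a pose out of reach is approached as far as the arm can. A call with a gripper value outside its range is refused whole. The fingers move at their own pace and stop on an object; "force" is the grip in N (left out, the last holds). Time passes only in rows, so rows that repeat a pose let the fingers close. It gives the time, the measured TCP pose, the force and the opening at its end, in the units of the state.
- get_obs(): the state, without advancing time (a new reading comes with each control period).
- vision.camera(name): name is "side" or "top"; returns the picture (420x560x3 uint8, blue, green, red); there is no depth.
- vision.camera_info(name): a dict with "camera_matrix" (3x3 intrinsics, pixels), "rvec" (rotation vector, rad) and "tvec" (3), from world to camera coordinates, as OpenCV has them. Camera axes: x right, y down, z forward; pixel columns grow to the right and rows downward; lengths in m; the calibration is good to about 2 mm. A picture is of the moment at which its call begins. camera_info takes no time and is no camera call.
- hand_in(): hands the job in, once; it reports no verdict.
The state is a dict: "time_s": time; "qpos": joint angles; "joint_vel": joint speeds; "tau": joint torques, N m; "ee_pos": TCP position; "eef_rot": TCP orientation; "force": force on the tool from outside, world axes, zero at the start; "moment": the same for the moment, N m; "grip_width": finger opening in m.
Only numpy, scipy, OpenCV 4.12 (cv2) and the standard library are available. Lean on these libraries where they do the work, as an engineer would, in place of code of your own. Each camera call takes 0.05 s, during which the arm holds its last target.

### The job

Open the red tool chest's display drawer for the bidders: with one fingertip on each, press the two round release buttons on top of the chest fully down together, and keep both down until the drawer has sprung all the way out. Then let both buttons come up and move clear. Do not press the small square button, do not pick anything up, and leave the goods standing around and on the chest where they are.

Things in the scene. Friction and masses are not known exactly. Their poses are not given: they have to be found in the camera images.
- chest: red sheet-metal tool chest, immovable, 200 (x) x 340 (y) x 110 mm high. Origin: centre of its underside, on the table; z up; +x towards the drawer front (the side away from the robot), +y along its length. On its top, at x = -20, y = +50 mm, a dark plate 74 (x) x 124 (y) mm, 6 mm thick, carries the two round release buttons, 64 mm apart along y, with a guard rib between them
- guard_rib_top (a point): centre of the top of the steel guard rib midway between the two round buttons: 56 (x) x 10 (y) mm, top at chest z = 144 mm, 8 mm above the tops of the round buttons when up
- release_left_top (a point): centre of the top face of the round black release button nearer the chest's +y end: flat cap 30 mm in diameter, standing 14 mm out of a steel collar 40 mm wide, at chest x = -20, y = +82, z = 136 mm when up; the point moves down with the button
- release_right_top (a point): the same for the other round release button, at chest x = -20, y = +18, z = 136 mm when up
- release_left (a joint): how far the +y round button is pressed, m: 0 up, 0.008 fully down; straight down against a spring, 1.5 N to start and 4.5 N at the bottom (both together: 9 N). Its catch is clear of the drawer below 0.005. It springs back up when let go, but may stay down while a drawer tooth passes over its catch
- release_right (a joint): the same for the other round button
- drawer (a joint): drawer of the chest, m: 0 shut, 0.070 fully out, sliding along the chest's +x. A damped spring (about 6 N) pushes it out, in about 3 s, only while both round buttons are down beyond 0.005; if either is let up early its catch stops the drawer at the next tooth (0, 0.025 or 0.050)
- drawer_lip (a point): middle of the outer edge of the aluminium pull on the drawer front (88 mm above the table); 120 mm from the chest's origin along +x when shut; moves with the drawer
- square_button_top (a point): centre of the top of the small square black button (20 x 20 mm cap on a 36 mm base, top at z = 130 mm), alone at the other end of the chest's top; not to be pressed
- square_button (a joint): how far the square button is pressed, m: 0 up, 0.006 fully down
- tape: bystander: grey tape measure, 50 x 28 x 50 mm high, standing on the chest's top between the plate and the square button, nearer the drawer side; origin centre of underside
- socket: bystander: steel socket, 28 mm diameter, 40 mm high, standing on the chest's top at the square button's end; origin centre of underside
- mug: bystander: white mug, 80 mm diameter, 90 mm high, on the table off the chest's +y end; origin centre of underside
- spray: bystander: spray can, 56 mm diameter, 140 mm high, on the table off one end of the chest; origin centre of underside
- wrench: bystander: steel wrench 150 mm long, lying on the table along the robot's side of the chest; origin at the middle of its length, underside
- jar: bystander: glass jar with a dark lid, 70 mm diameter, 80 mm high, on the table off one end of the chest; origin centre of underside

How it is judged:
On the way, in this order (a step that is already met when the one before it is completed fails the run):
1. the fingers hold both round buttons down together (each beyond 5 mm) while the drawer has only begun to move (less than 50 mm out) (value of joint each of release_left, release_right above 0.005 m and contact force between the fingers and chest above 2 N and value of joint drawer below 0.05 m), for 0.2 s.
2. the drawer is all the way out (beyond 66 mm) with the fingers still holding both round buttons down (value of joint each of release_left, release_right above 0.005 m and contact force between the fingers and chest above 2 N and value of joint drawer above 0.066 m), for 0.1 s.
At the end, for the whole second after the job is handed in: the drawer is out more than 66 mm of its 70, both round buttons are up again (less than 2 mm down), the square button is up, and every bystander is within 20 mm of where it started (value of joint drawer above 0.066 m and value of joint each of release_left, release_right, square_button below 0.002 m and distance of each of tape, socket, mug, spray, wrench, jar from where it was at the start of the episode below 0.02 m); the robot touches nothing.
It fails at once if the square button is pressed (3 mm or more) (value of joint square_button above 0.003 m).
It fails at once if one of the goods around or on the chest is lifted, carried or knocked more than 30 mm from its place (distance of any of tape, socket, mug, spray, wrench, jar from where it was at the start of the episode above 0.03 m).
It also fails if it takes over 32 s, if anything falls off the work surface, if the arm or the gripper's body presses on something with over 40 N, if the wrist force passes 120 N, or if a joint passes its speed limit or range.

## Working session

There is one attempt and no reset: what is moved stays moved. The work goes in short steps, Python scripts to look and compute and a tool call to move; the robot and the scene stay as the last step left them, time stands still between calls to the robot, and variables do not carry over. Pictures are saved under pics/ and viewed, and the job is handed in when it is done.

Besides the shell and the picture viewer there is one more tool, called after "Call:" by a JSON object that holds its "fn" and its "kwargs". play_rows: Moves the arm, as the interface text tells. Its arguments: {"type":"object","properties":{"moves":{"type":"array","items":{"type":"object","properties":{"claw":{"type":"number"},"linear":{"type":"array","items":{"type":"number"}},"turn":{"type":"array","items":{"type":"number"}}}}},"force":{"type":"number"}},"required":["moves"]}

```bash
mkdir -p pics; ls; python3 - <<'E'
from station import get_obs, vision
import cv2
print(get_obs())
for n in("side","top"):
    cv2.imwrite(f"pics/{n}0.png",vision.camera(n)); print(vision.camera_info(n))
E
```

```text
pics
{'time_s': 0.0, 'qpos': array([-1.33762638e+00,  3.00508076e-01,  1.52160159e+00, -3.03071531e-06,
        1.32069935e+00, -6.66135127e-02]), 'joint_vel': array([ 9.43409996e-05, -9.42592571e-04,  1.31033384e-03, -6.87527035e-04,
       -1.07015598e-03, -2.48271141e-04]), 'tau': array([ 2.47311807e-03, -5.31799042e+01, -3.52732766e+01,  7.09143095e-02,
        2.44248554e-02, -2.98726172e-05]), 'ee_pos': array([ 0.16234861, -0.52520805,  0.20485738]), 'eef_rot': array([-3.14037879e+00, -7.80372956e-05,  2.99784163e-01]), 'force': array([-0.18550858, -0.15150721,  0.22281511]), 'moment': array([ 0.04868758, -0.02732033,  0.01775704]), 'grip_width': 0.09383620227508954}
{'camera_matrix': array([[386.19725447,   0.        , 280.31854783],
       [  0.        , 386.19725447, 208.3325842 ],
       [  0.        ,   0.        ,   1.        ]]), 'rvec': array([ 2.11979424, -0.51210105,  0.23936841]), 'tvec': array([-0.51043256,  0.25661886,  0.65618125])}
{'camera_matrix': array([[400.84950445,   0.        , 282.72750646],
       [  0.        , 400.84950445, 206.04693881],
       [  0.        ,   0.        ,   1.        ]]), 'rvec': array([ 2.17238839, -2.17452087,  0.13476498]), 'tvec': array([0.03177968, 0.58140274, 1.083973  ])}
```

View pics/side0.png

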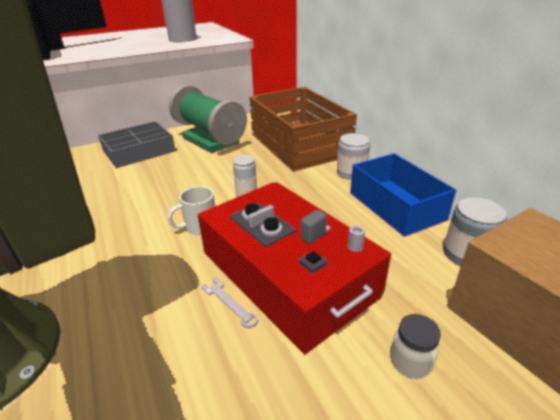

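View pics/top0.png

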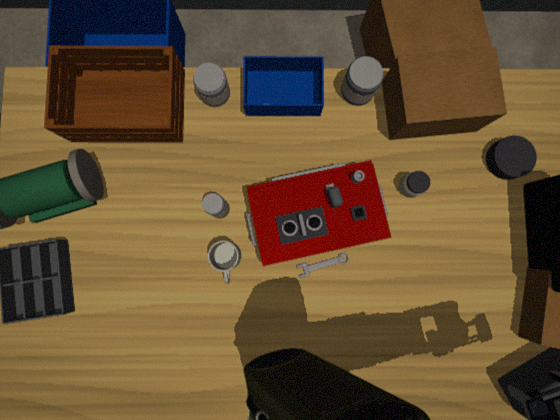

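```bash
python3 - <<'E'
import cv2
t=cv2.imread("pics/top0.png");s=cv2.imread("pics/side0.png")
cv2.imwrite("pics/tc.png",cv2.resize(t[150:280,235:400],None,fx=4.8,fy=4.6,interpolation=cv2.INTER_CUBIC))
c=s[180:280,195:375]
cv2.imwrite("pics/sc.png",cv2.resize(c,None,fx=4.4,fy=4.4,interpolation=cv2.INTER_CUBIC))
E
```

```text
(no output)
```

View pics/tc.png

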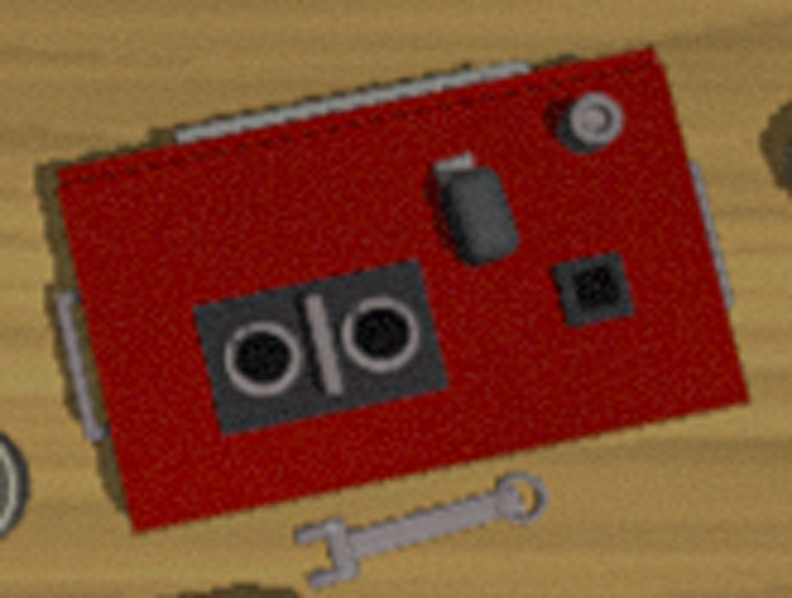

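View pics/sc.png

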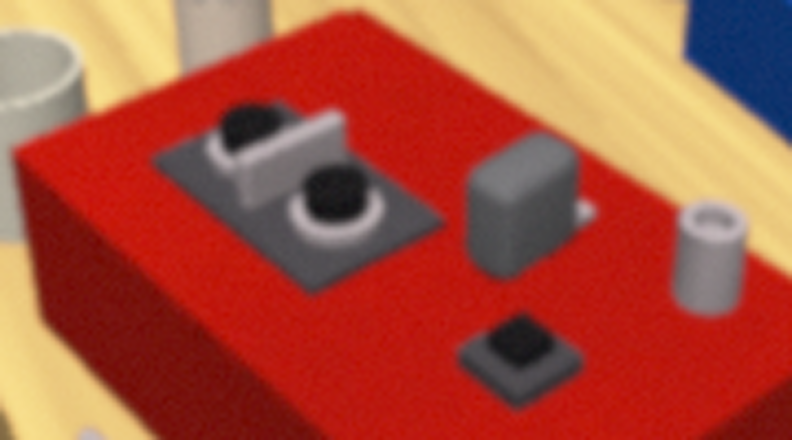

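```bash
cat > h.py <<'E'
import numpy as np,cv2
from station import vision
def ray(n,u,v,z):
    i=vision.camera_info(n);K=i["camera_matrix"];R=cv2.Rodrigues(i["rvec"])[0];t=i["tvec"]
    C=-R.T@t; d=R.T@np.linalg.solve(K,[u,v,1]); return (C+d*(z-C[2])/d[2])
def proj(n,P):
    i=vision.camera_info(n);return cv2.projectPoints(np.float64(P).reshape(-1,1,3),i["rvec"],i["tvec"],i["camera_matrix"],None)[0].reshape(-1,2)
E
python3 - <<'E'
from h import *
t=cv2.imread("pics/top0.png")
x0,y0=235,150
# plate+caps
hsv=cv2.cvtColor(t,cv2.COLOR_BGR2HSV)
g=t.max(2)
def cen(n,img,box,thr,z):
    a,b,c,d=box; m=(img.max(2)[b:d,a:c]<thr).astype(np.uint8)
    k,l,st,ce=cv2.connectedComponentsWithStats(m)
    i=1+np.argmax(st[1:,4]); u,v=ce[i]+[a,b]; print(n,st[i],u,v,ray(n,u,v,z)*1000)
for thr in(40,55):
  cen("top",t,(281,216,300,240),thr,.136); cen("top",t,(305,212,325,233),thr,.136)
  cen("top",t,(353,206,367,219),thr,.130)
s=cv2.imread("pics/side0.png")
for thr in(45,60):
  cen("side",s,(243,200,262,214),thr,.132); cen("side",s,(262,214,283,234),thr,.131)
# red top face in top view
m=((hsv[...,0]<8)|(hsv[...,0]>172))&(hsv[...,1]>150)&(hsv[...,2]>95)
m=m.astype(np.uint8);m[:150]=0;m[280:]=0;m[:,:235]=0;m[:,400:]=0
c=max(cv2.findContours(m,0,1)[0],key=cv2.contourArea)
pts=np.array([ray("top",u,v,.110)[:2]*1000 for u,v in c[:,0].astype(float)],np.float32)
print(cv2.minAreaRect(pts))
# plate
m=((hsv[...,1]<90)).astype(np.uint8);m[:204]=0;m[247:]=0;m[:,:272]=0;m[:,330:]=0
c=max(cv2.findContours(m,0,1)[0],key=cv2.contourArea)
pts=np.array([ray("top",u,v,.116)[:2]*1000 for u,v in c[:,0].astype(float)],np.float32)
print(cv2.minAreaRect(pts))
E
```

```text
top [ 3  7 11 10 86] 289.3837209302326 227.37209302325581 [516.34690989  16.3260762  136.        ]
top [ 4  5 11 11 92] 314.0 221.94565217391303 [529.91413969 -45.56011193 136.        ]
top [ 1  1 10 11 80] 358.8375 212.0875 [ 555.28978789 -160.30687896  130.        ]
top [  0   0  19  24 206] 290.40776699029124 227.44174757281553 [516.16992708  13.76049449 136.        ]
top [  0   0  20  21 161] 315.14906832298135 221.88819875776397 [530.05646406 -48.45109634 136.        ]
top [  0   0  14  13 152] 358.7105263157895 212.20394736842104 [ 554.99320857 -159.97706167  130.        ]
side [ 3  5 12  9 71] 251.09859154929578 208.1267605633803 [517.08745036  18.64625077 132.        ]
side [  3   4  13  12 122] 270.9016393442623 223.49180327868854 [530.68261723 -46.05943877 131.        ]
side [ 3  5 13  9 84] 251.28571428571428 208.1904761904762 [517.33206188  18.25524583 132.        ]
side [  2   4  15  12 145] 270.951724137931 223.3310344827586 [530.9871242  -45.63968187 131.        ]
((558.975830078125, -58.095458984375), (208.9030303955078, 338.36578369140625), 12.289631843566895)
((523.757568359375, -14.943733215332031), (71.92793273925781, 121.8425521850586), 12.06625747680664)
```

Call:
{"fn": "play_rows", "kwargs": {"moves": [{"claw": 0.55,"linear": [20,-15,0],"turn": [0,0,0.01]},{"claw": 0.55,"linear": [60,-46,0],"turn": [0,0,0.02]},{"claw": 0.55,"linear": [105,-81,0],"turn": [0,0,0.03]},{"claw": 0.55,"linear": [150,-115,0],"turn": [0,0,0.04]},{"claw": 0.55,"linear": [195,-150,0],"turn": [0,0,0.06]},{"claw": 0.55,"linear": [240,-184,0],"turn": [0,0,0.07]},{"claw": 0.55,"linear": [285,-219,0],"turn": [0,0,0.088]},{"claw": 0.55,"linear": [315,-242,0],"turn": [0,0,0.088]}]}}

```text
time_s: 1.1
ee_pos: [0.3927, -0.199, 0.2052]
eef_rot: [-3.14, 0.0, 0.213]
force: [0.0, -0.1, -0.2]
grip_width: 0.0517
```

Call:
{"fn": "play_rows", "kwargs": {"moves": [{"claw": 0.55,"linear": [20,-18,0],"turn": [0,0,0]},{"claw": 0.55,"linear": [60,-55,0],"turn": [0,0,0]},{"claw": 0.55,"linear": [100,-92,0],"turn": [0,0,0]},{"claw": 0.55,"linear": [140,-128,0],"turn": [0,0,0]},{"claw": 0.55,"linear": [167,-153,0],"turn": [0,0,0]},{"claw": 0.55,"linear": [167,-153,20],"turn": [0,0,0]},{"claw": 0.55,"linear": [167,-153,40],"turn": [0,0,0]},{"claw": 0.55,"linear": [167,-153,50],"turn": [0,0,0]}]}}

```text
time_s: 2.1
ee_pos: [0.5232, -0.014, 0.1542]
eef_rot: [-3.14, 0.002, 0.213]
force: [0.2, -0.4, -0.4]
grip_width: 0.0517
```

```bash
python3 - <<'E'
from h import *
for n,b in(("top",(235,400,150,280)),("side",(195,375,120,280))):
    f=vision.camera(n);c=f[b[2]:b[3],b[0]:b[1]]
    cv2.imwrite(f"pics/{n}1.png",cv2.resize(c,None,fx=3.7,fy=3.7,interpolation=cv2.INTER_CUBIC))
E
```

```text
(no output)
```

View pics/side1.png

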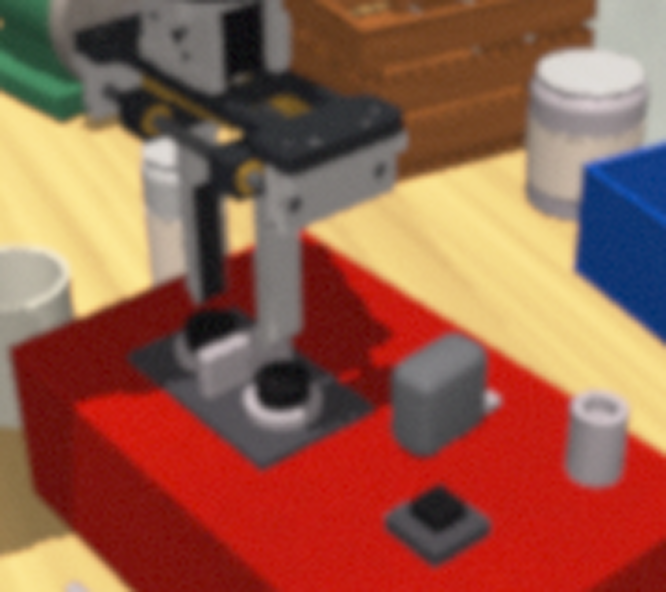

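View pics/top1.png

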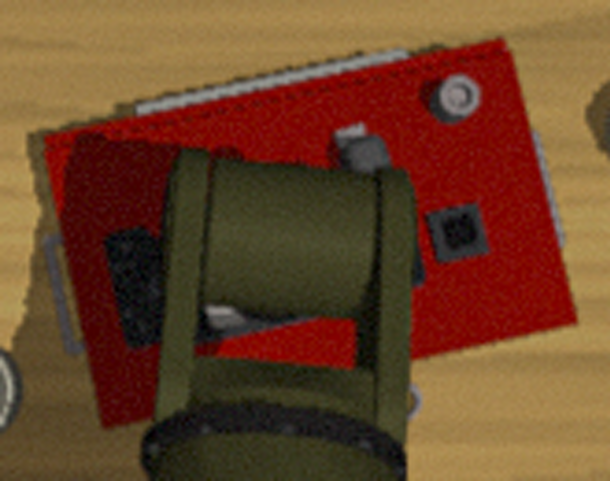

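```bash
python3 - <<'E'
from h import *
for z in (.154,.136): print((proj("side",[[.530,-.0455,z],[.5168,.0172,z]])-[195,120])*3.7)
E
```

```text
[[277.49620661 346.29025394]
 [205.44023476 293.69446205]]
[[278.81670216 374.91216679]
 [207.6326549  321.45796473]]
```

Call:
{"fn": "play_rows", "kwargs": {"moves": [{"claw": 0.55,"linear": [0,0,8],"turn": [0,0,0]},{"claw": 0.55,"linear": [0,0,16],"turn": [0,0,0]},{"claw": 0.55,"linear": [0,0,20],"turn": [0,0,0]},{"claw": 0.55,"linear": [0,0,23],"turn": [0,0,0]},{"claw": 0.55,"linear": [0,0,25],"turn": [0,0,0]},{"claw": 0.55,"linear": [0,0,26],"turn": [0,0,0]}]}}

```text
time_s: 2.95
ee_pos: [0.5231, -0.0142, 0.129]
eef_rot: [-3.14, 0.002, 0.213]
force: [-3.8, 0.3, 7.6]
grip_width: 0.0515
```

Call:
{"fn": "play_rows", "kwargs": {"moves": [{"claw": 0.55,"linear": [0,0,1],"turn": [0,0,0]},{"claw": 0.55,"linear": [0,0,2],"turn": [0,0,0]},{"claw": 0.55,"linear": [0,0,2],"turn": [0,0,0]}]}}

```text
time_s: 3.32
ee_pos: [0.5232, -0.0141, 0.1282]
eef_rot: [-3.14, 0.001, 0.213]
force: [-7.0, 1.1, 13.8]
grip_width: 0.0516
```

```bash
python3 - <<'E'
from h import *
for n,b in(("top",(235,400,130,280)),("side",(195,375,120,280))):
    f=vision.camera(n);c=f[b[2]:b[3],b[0]:b[1]]
    cv2.imwrite(f"pics/{n}2.png",cv2.resize(c,None,fx=3.7,fy=3.7,interpolation=cv2.INTER_CUBIC))
E
```

```text
(no output)
```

View pics/side2.png

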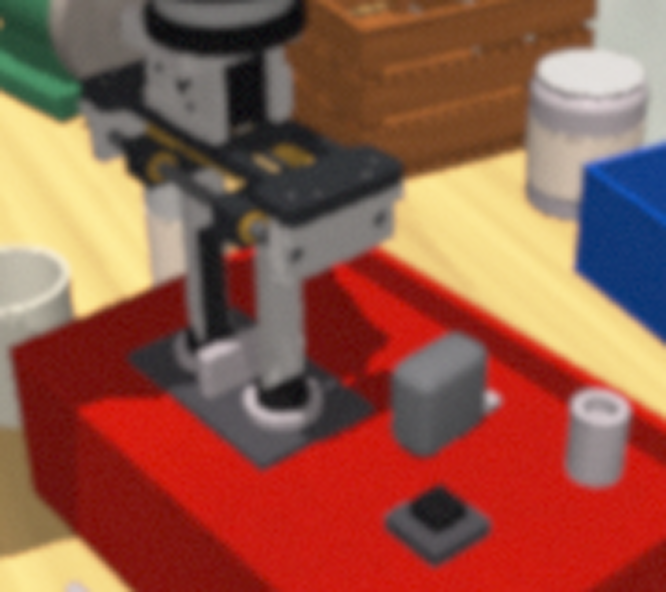

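View pics/top2.png

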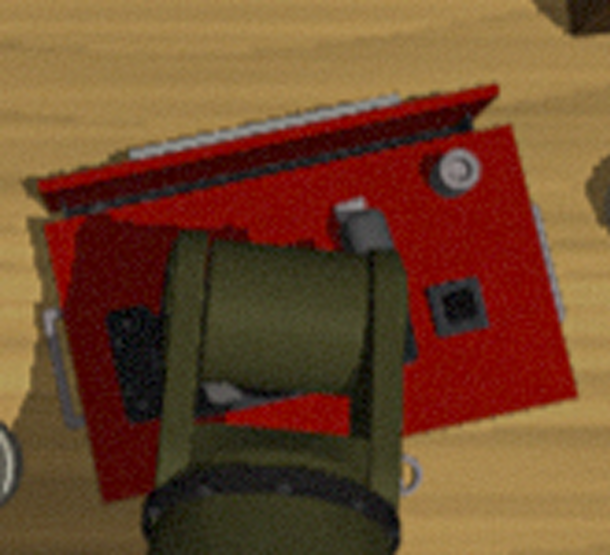

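The drawer is sliding out (gap in top view at crop row ~185 vs chest edge ~200) with both fingertips centred on the caps and both pressed. The tape and socket have not moved. I'll hold.

Call:
{"fn": "play_rows", "kwargs": {"moves": [{"claw": 0.55,"linear": [0,0,0.5],"turn": [0,0,0]},{"claw": 0.55,"linear": [0,0,0.5],"turn": [0,0,0]},{"claw": 0.55,"linear": [0,0,0.5],"turn": [0,0,0]},{"claw": 0.55,"linear": [0,0,0.5],"turn": [0,0,0]},{"claw": 0.55,"linear": [0,0,0.5],"turn": [0,0,0]},{"claw": 0.55,"linear": [0,0,0.5],"turn": [0,0,0]},{"claw": 0.55,"linear": [0,0,0.5],"turn": [0,0,0]},{"claw": 0.55,"linear": [0,0,0.5],"turn": [0,0,0]}]}}

```text
time_s: 4.42
ee_pos: [0.5231, -0.0142, 0.1283]
eef_rot: [-3.14, 0.001, 0.213]
force: [-5.4, 0.6, 8.7]
grip_width: 0.0514
```

Call:
{"fn": "play_rows", "kwargs": {"moves": [{"claw": 0.55,"linear": [0,0,0.5],"turn": [0,0,0]},{"claw": 0.55,"linear": [0,0,0.5],"turn": [0,0,0]},{"claw": 0.55,"linear": [0,0,0.5],"turn": [0,0,0]},{"claw": 0.55,"linear": [0,0,0.5],"turn": [0,0,0]},{"claw": 0.55,"linear": [0,0,0.5],"turn": [0,0,0]},{"claw": 0.55,"linear": [0,0,0.5],"turn": [0,0,0]},{"claw": 0.55,"linear": [0,0,0.5],"turn": [0,0,0]},{"claw": 0.55,"linear": [0,0,0.5],"turn": [0,0,0]}]}}

```text
time_s: 5.42
ee_pos: [0.5231, -0.0142, 0.1285]
eef_rot: [-3.14, 0.001, 0.213]
force: [-3.8, -0.0, 7.5]
grip_width: 0.0514
```

Call:
{"fn": "play_rows", "kwargs": {"moves": [{"claw": 0.55,"linear": [0,0,0.5],"turn": [0,0,0]},{"claw": 0.55,"linear": [0,0,0.5],"turn": [0,0,0]},{"claw": 0.55,"linear": [0,0,0.5],"turn": [0,0,0]},{"claw": 0.55,"linear": [0,0,0.5],"turn": [0,0,0]},{"claw": 0.55,"linear": [0,0,0.5],"turn": [0,0,0]},{"claw": 0.55,"linear": [0,0,0.5],"turn": [0,0,0]},{"claw": 0.55,"linear": [0,0,0.5],"turn": [0,0,0]},{"claw": 0.55,"linear": [0,0,0.5],"turn": [0,0,0]}]}}

```text
time_s: 6.42
ee_pos: [0.5231, -0.0142, 0.1286]
eef_rot: [-3.141, 0.0, 0.213]
force: [-3.9, 0.2, 7.3]
grip_width: 0.0515
```

```bash
python3 - <<'E'
from h import *
for n,b in(("top",(235,400,130,280)),("side",(195,375,120,280))):
    f=vision.camera(n);c=f[b[2]:b[3],b[0]:b[1]]
    cv2.imwrite(f"pics/{n}3.png",cv2.resize(c,None,fx=3.7,fy=3.7,interpolation=cv2.INTER_CUBIC))
# predicted lip at shut / 0.070 out ; chest origin from button centre
yaw=.212;X=np.array([np.cos(yaw),np.sin(yaw)]);Y=np.array([-X[1],X[0]])
o=np.array([.5236,-.0145])+.020*X-.050*Y; print(o)
for d in(.05,.066,.07):
  print(d,(proj("top",[np.r_[o+X*(.12+d),.088]])-[235,130])*3.7)
E
```

```text
[ 0.55367302 -0.05917229]
0.05 [[252.87202601  82.91760313]]
0.066 [[248.0767758   61.78324276]]
0.07 [[246.88023188  56.50965132]]
```

View pics/top3.png

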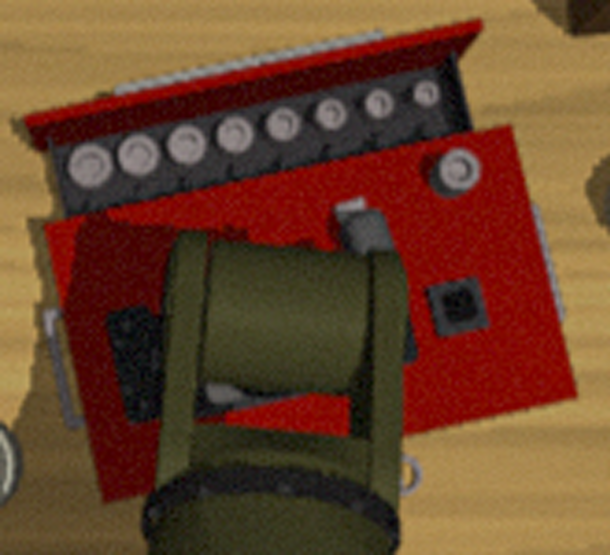

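The lip's outer edge is at about crop (249, 59), close to the 70 mm prediction. I'll hold one more second and compare before letting go.

Call:
{"fn": "play_rows", "kwargs": {"moves": [{"claw": 0.55,"linear": [0,0,1.5],"turn": [0,0,0]},{"claw": 0.55,"linear": [0,0,1.5],"turn": [0,0,0]},{"claw": 0.55,"linear": [0,0,1.5],"turn": [0,0,0]},{"claw": 0.55,"linear": [0,0,1.5],"turn": [0,0,0]},{"claw": 0.55,"linear": [0,0,1.5],"turn": [0,0,0]},{"claw": 0.55,"linear": [0,0,1.5],"turn": [0,0,0]},{"claw": 0.55,"linear": [0,0,1.5],"turn": [0,0,0]},{"claw": 0.55,"linear": [0,0,1.5],"turn": [0,0,0]}]}}

```text
time_s: 7.52
ee_pos: [0.5231, -0.0142, 0.1282]
eef_rot: [-3.141, -0.0, 0.213]
force: [-7.4, 0.7, 13.0]
grip_width: 0.0518
```

Call:
{"fn": "play_rows", "kwargs": {"moves": [{"claw": 0.55,"linear": [0,0,1],"turn": [0,0,0]},{"claw": 0.55,"linear": [0,0,1],"turn": [0,0,0]},{"claw": 0.55,"linear": [0,0,1],"turn": [0,0,0]},{"claw": 0.55,"linear": [0,0,1],"turn": [0,0,0]},{"claw": 0.55,"linear": [0,0,1],"turn": [0,0,0]},{"claw": 0.55,"linear": [0,0,1],"turn": [0,0,0]}]}}

```text
time_s: 8.28
ee_pos: [0.5231, -0.0142, 0.1282]
eef_rot: [-3.141, -0.001, 0.213]
force: [-6.0, 0.1, 12.6]
grip_width: 0.0518
```

```bash
python3 - <<'E'
from h import *
for n,b in(("top",(235,400,130,280)),("side",(195,375,120,280))):
    f=vision.camera(n);c=f[b[2]:b[3],b[0]:b[1]]
    c=cv2.resize(c,None,fx=3.7,fy=3.7,interpolation=cv2.INTER_CUBIC)
    cv2.imwrite(f"pics/{n}4.png",c)
    if n=="top":
        p=cv2.imread("pics/top3.png"); print(cv2.absdiff(p,c)[:200].mean(), cv2.absdiff(p,c)[200:].mean())
E
```

```text
3.1400081967213116 3.734826445008851
```

View pics/top4.png

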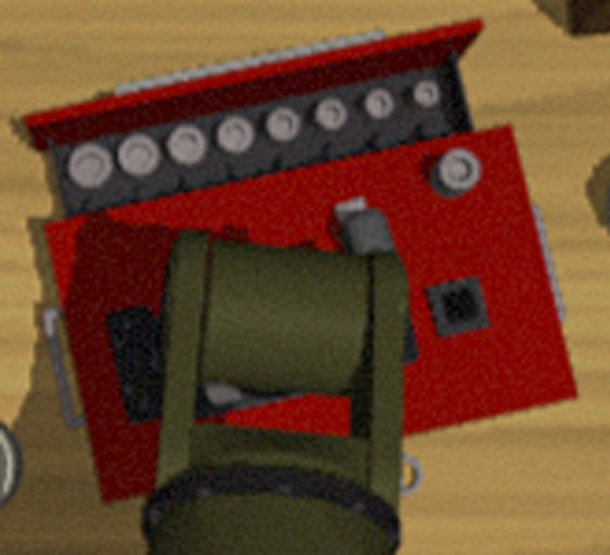

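View pics/side4.png

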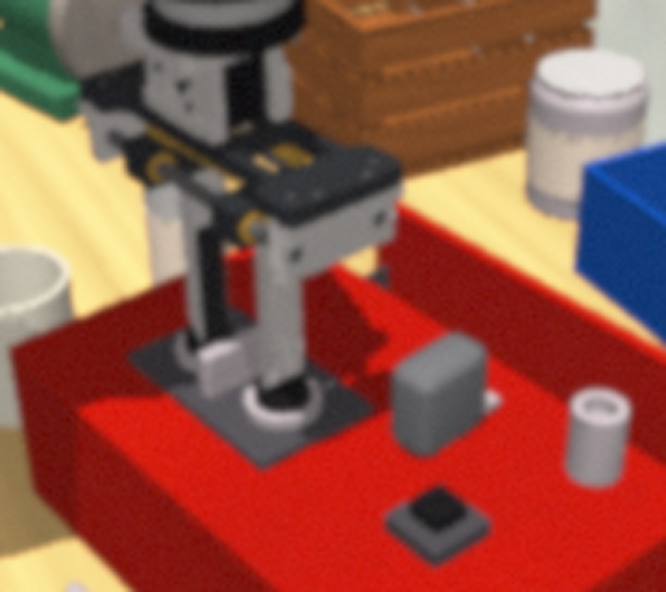

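The drawer has stopped: its lip is at the same spot, crop ~(249, 59). Both caps are still under the fingers. Now I'll lift straight up and retreat toward the robot, keeping above everything.

Call:
{"fn": "play_rows", "kwargs": {"moves": [{"claw": 0.55,"linear": [0,0,-5],"turn": [0,0,0]},{"claw": 0.55,"linear": [0,0,-15],"turn": [0,0,0]},{"claw": 0.55,"linear": [0,0,-35],"turn": [0,0,0]},{"claw": 0.55,"linear": [0,0,-65],"turn": [0,0,0]},{"claw": 0.55,"linear": [0,0,-95],"turn": [0,0,0]},{"claw": 0.55,"linear": [-20,0,-110],"turn": [0,0,0]},{"claw": 0.55,"linear": [-60,0,-120],"turn": [0,0,0]},{"claw": 0.55,"linear": [-90,0,-120],"turn": [0,0,0]}]}}

```text
time_s: 9.38
ee_pos: [0.4342, -0.0335, 0.249]
eef_rot: [-3.142, -0.002, 0.213]
force: [0.7, 0.6, 0.4]
grip_width: 0.0516
```

Call:
{"fn": "play_rows", "kwargs": {"moves": [{"claw": 0.55,"linear": [-30,0,0],"turn": [0,0,0]},{"claw": 0.55,"linear": [-50,0,0],"turn": [0,0,0]},{"claw": 0.55,"linear": [-60,0,0],"turn": [0,0,0]},{"claw": 0.55,"linear": [-60,0,0],"turn": [0,0,0]},{"claw": 0.55,"linear": [-60,0,0],"turn": [0,0,0]}]}}

```text
time_s: 10.0
ee_pos: [0.376, -0.0461, 0.2489]
eef_rot: [-3.141, -0.002, 0.213]
force: [-0.1, 0.0, -0.8]
grip_width: 0.0517
```

```bash
python3 - <<'E'
from h import *
for n in("top","side"): cv2.imwrite(f"pics/{n}5.png",vision.camera(n))
E
```

```text
(no output)
```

View pics/top5.png

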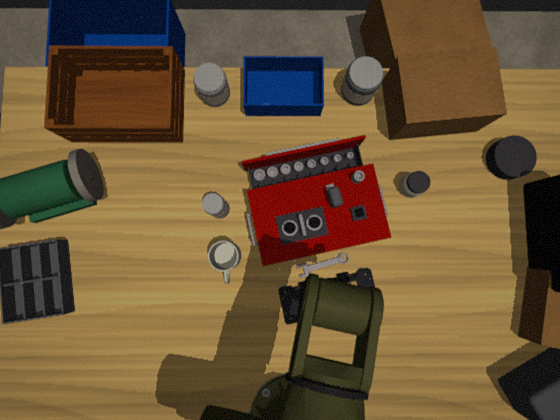

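View pics/side5.png

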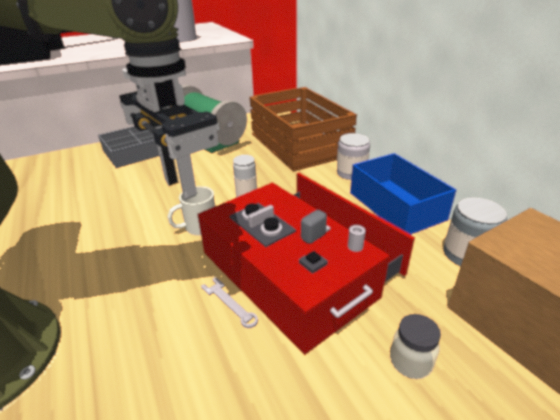

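The drawer is open, with the lip around top-view (303, 146). All the goods sit at their original pixels. Next I'll check that the caps are back up and measure the lip.

```bash
python3 - <<'E'
from h import *
s=cv2.imread("pics/side5.png");s0=cv2.imread("pics/side0.png");t=cv2.imread("pics/top5.png")
def cen(img,box,thr):
    a,b,c,d=box; m=(img.max(2)[b:d,a:c]<thr).astype(np.uint8)
    k,l,st,ce=cv2.connectedComponentsWithStats(m); i=1+np.argmax(st[1:,4]); return st[i],ce[i]+[a,b]
for bx in((243,200,262,214),(262,214,283,234)): print(cen(s0,bx,60),cen(s,bx,60))
X=np.array([np.cos(.212),np.sin(.212)]);o=np.array([.5537,-.0592])
# pull: grey, unsaturated strip
hsv=cv2.cvtColor(t,cv2.COLOR_BGR2HSV);m=((hsv[...,1]<70)&(hsv[...,2]>90)).astype(np.uint8);m[:130]=0;m[165:]=0;m[:,:262]=0;m[:,345:]=0
k,l,st,ce=cv2.connectedComponentsWithStats(m)
for i in range(1,k):
  if st[i,4]>40:
    v,u=np.nonzero(l==i); P=np.array([ray("top",a,b,.088)[:2] for a,b in zip(u,v)]); d=(P-o)@X
    print(st[i],"extent mm",np.percentile(d,[5,50,95,100])*1000-120)
E
```

```text
(array([ 3,  5, 13,  9, 84], dtype=int32), array([251.28571429, 208.19047619])) (array([ 3,  5, 13,  9, 82], dtype=int32), array([251.13414634, 208.18292683]))
(array([  2,   4,  15,  12, 145], dtype=int32), array([270.95172414, 223.33103448])) (array([  2,   4,  14,  12, 137], dtype=int32), array([270.94160584, 223.3649635 ]))
[266 138  73  18 178] extent mm [64.31136194 67.2134392  70.21231049 70.55682827]
[334 154   7   8  41] extent mm [ 9.80581752 17.78437451 26.33666694 27.45770604]
[321 157   8   8  48] extent mm [ 8.28993684 16.87697676 25.99042807 27.30585451]
```

The caps are back up (same pixels as at the start) and the lip's outer edge is about 70 mm out. Handing in.

```bash
python3 -c "
from station import hand_in
print(hand_in())"
```

```text
the job is handed in; nothing more can be done
None
```

The display drawer is open and the job is handed in; the hand-in gave no verdict. I set the jaws to 52 mm and put one fingertip on each round button. I pressed both down together at about 7–14 N in total and held them for about 5 s until the drawer stopped. Then I lifted straight up and moved clear, finishing at about 10 s.

My last checks agreed with each other:
- **Drawer:** the outer edge of the pull measured about 70 mm out, within the calibration's roughly 2 mm. It had not moved between two pictures taken about 1.9 s apart while I was still holding.
- **Round buttons:** both caps are back at their starting pixels in the side view, to within 0.2 px.
- **Square button and goods:** by eye the square button looks untouched and the goods stand where they started.
- **Robot:** the wrist force was near zero after moving clear.

No check failed. While pressing, the wrist also read a sideways force of up to 7 N along x, which I did not explain. It went away when I released.

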